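# Switch on the trap test stand heater under its sprung guard

### The arm

A 6-joint arm with a two-finger parallel gripper is mounted at the origin on the work surface. World frame = base frame: x ahead of the robot, y to its left, z up, the work surface at z = 0. Lengths are in m, angles in rad, forces in N, time in s.
With the tool pointing down it reaches from about 0.225 to 0.875 m from the base axis. Payload 3.4 kg.
Tool frame: the origin (TCP) lies on the centre line of the jaws, within the pads' length; the fingertips stand 8 mm ahead of it and the grasp point (between the pads) lies 11 mm behind it (tips_ahead is the distance from the TCP to the fingertips, in m); z points along the fingers, y is the direction in which the jaws open and shut (so a half turn about z gives the same grasp; the last joint's range is limited). The gripper opens to 85 mm and grips with 20 to 120 N. Pads are 22 mm wide; open, the fingers measure 114 mm over their backs; the gripper's body (76 mm by 85 mm) begins 54 mm behind the grasp point. The pads swing forward as they close: fully open they stand 13 mm farther back than shut.
Start: joints at [-1.243, 0.276, 1.505, -0, 1.361, -0.121], TCP at [0.249, -0.518, 0.208] pointing down, gripper open.
Joint ranges: [-2.89, 2.89], [-0.75, 2.08], [0.22, 2.7], [-1.18, 4.32], [0.11, 2.71], [-2.7, 2.7]. Speed limits (rad/s): [2.57, 2.57, 3.14, 3.14, 3.14, 3.14].

### API

Orientations are given as a 3x3 rotation matrix whose columns are the frame's x, y, z axes.
In Python, from station import state, get_image, camera_model, sign_off, look_for, silhouettes, mark_of, tips_ahead gives the robot as it stands.
- The arm moves only by the tool apply_moves, never from a script. Its argument "series" is a list of rows, each a list of 4 numbers: the shift along the tool's x, y, z in mm, then the turn about the tool's z in rad. A call has 1 to 10 rows; each row is the pose to reach, as a shift and turn from the pose commanded when the call began, along the tool's axes at that moment; what a row does not reach only later rows make up. A row lasts 1/10 s, in which the tool goes at most 50 mm and 8.59 degrees, less where a joint would pass 70% of its speed; a pose out of reach is approached as far as the arm can. A call with a gripper value outside its range is refused whole. "gripper" is the finger opening in mm, from 0 to 85.4, set as the call begins (left out, the last holds). The fingers move at their own pace and stop on an object; "squeeze" is the grip in N (left out, the last holds). Time passes only in rows, so rows that repeat a pose let the fingers close. It gives the time, the measured TCP pose, the force and the opening at its end, in the units of the state.
- state(): the state, without advancing time (a new reading comes with each control period).
- get_image(name): name is "scene" or "top"; returns the picture (420x560x3 uint8, red, green, blue); there is no depth.
- camera_model(name): a dict with "fov_y" (degrees; the focal length in pixels is half the picture's height over the tangent of half this angle, whatever the lens; pixels are square), "cx", "cy" (the principal point, pixels), "k1" (the pictures are not rectified: a ray, as slopes to the right and down, at radius r is drawn at 1 + k1 r^2 times it, then the intrinsics apply), "cam_to_world" (4x4, takes a point from camera to world coordinates). Camera axes: x right, y down, z forward; pixel columns grow to the right and rows downward; lengths in m; the calibration is good to about 2 mm. A picture is of the moment at which its call begins. camera_model takes no time and is no camera call.
- sign_off(): hands the job in, once; it reports no verdict.
Trained networks look in the newest picture that a camera, given by its name, has taken for a name from the list of things; names that differ only in an ending like _2 or _b are one class to them, and where a whole thing is asked for, a point or a joint stands for the part that bears it (a point fixed in the world has none). Each returns a list of dicts, best first, with "score" (0 to 1); they miss things now and then, are a little off and sometimes report something else, mostly with a low value. They report only what shows in the picture. A call takes as long as a camera call. They do not tell look-alikes from the thing itself.
- look_for(query, camera): "xyz" ([x, y, z] in m, in world coordinates, good to about 4 mm: the middle of the surface that is visible of it).
- silhouettes(query, camera): "region" (420x560 bool, what is visible of it).
- mark_of(query, camera): "xyz" ([x, y, z] in m, in world coordinates, good to about 4 mm: a listed point, or the origin of a listed thing).
The state is a dict: "time": time; "joints": joint angles; "dq": joint speeds; "joint_torque": joint torques, N m; "ee_pos": TCP position; "ee_rot": TCP orientation; "wrist_force": force on the tool from outside, world axes, zero at the start; "moment": the same for the moment, N m; "opening": finger opening in m.
Only numpy, scipy, OpenCV 4.12 (cv2) and the standard library are available. Lean on these libraries where they do the work, as an engineer would, in place of code of your own. Each camera call takes 0.05 s, during which the arm holds its last target.

### The job

Switch on the test stand's heater: press down the release tab on the near side of the junction box so that the sprung guard hood pops up, push the hood back until it is fully open and stays there, then press the raised near end of the rocker switch all the way down. It is all pressing and pushing with the fingertips: do not lift or shift any of the loose things standing beside the box.

Things in the scene. Friction and masses are not known exactly. Their poses are not given: they have to be found in the camera images.
- junction_box: Cream enamelled box fixed to the table, 164 (x) x 134 (y) x 70 mm high. Origin: centre of its underside, z up. Its -x side (near side) roughly faces the robot. On its top along its x, at y = 0, near to far: release tab, then the hood over the rocker switch, then the hood's hinge. Varies by 8 cm in x, 24 cm in y and 0.4 rad either way. Two 4 mm high feet reach 83 mm out in y.
- tab_pad (a point): Point on the flat upper face of the steel release tab's ribbed pad (38 x 36 mm), 16 mm above the box top, 78 mm from the box's centre towards -x; the pad reaches 14 mm to -x and 24 mm to +x of it. Press straight down here. A catch nose 22 mm wide stands 20 to 30 mm to its +x, up to 34 mm above the box top, before the hood's front at 33 mm.
- tab (a joint): Tilt of the release tab (rad): 0 at rest, stop at 0.28 (this point about 8 mm down). It springs back by itself. The hood is let go at about 0.15 to 0.2. Pressing takes about 1 N at first and 3 to 5 N at the stop.
- hood_hinge (a point): Middle of the hood's hinge axis, which runs along the box's y, 45 mm from the box's centre towards +x and 4 mm above the box top. Fixed to the box.
- hood_edge (a point): Middle of the lower front edge of the hood, 90 mm from the hinge; moves with it. The hood is an aluminium cover, open below and behind, 94 (x) x 64 (y) x 35 mm high, walls 4 mm, top 109 mm above the table when shut. Pushed towards the box's +x here, it opens. A 24 mm wide lip stands 6 mm out of its front, 22 mm above this edge.
- hood (a joint): Opening angle of the hood (rad): 0 shut and latched; grows as its near end rises; pi/2 upright; stop at 1.85, fully open, leaning back past upright. Once let go, a spring pin lifts it to about 0.95 rad within a second; from there it must be pushed (1 to 2 N, best following the edge round). Near upright and beyond, the stiff hinge keeps it where it is left.
- rocker_near (a point): Centre of the upper face at the near (-x) end of the grey rocker switch, 16.5 mm from its pivot; moves with it. The rocker is 46 (x) x 30 mm (y), under the shut hood, pivoting about the box's y, 4 mm to -x of the box's centre, on a bezel 56 x 40 mm, 8 mm high. This point is 25 mm above the box top when up, 19 mm when pressed.
- rocker (a joint): Angle of the rocker (rad): 0 = near end up (heater off), 0.4 = near end fully down (heater on). It stays where it is left; pressing takes 2 to 4 N at the near end.
- canister: Brass screw-top canister, 65 mm across, 86 mm high, 0.6 kg, standing loose beside the box; leave it alone. Origin at the centre of its underside, z up.
- pipe_cap: Iron pipe cap, domed, 68 mm across, 44 mm high, 0.5 kg, standing loose beside the box; leave it alone. Origin at the centre of its underside, z up.
- gland_nut: Bronze hexagonal gland nut, 53 mm over its corners, 30 mm high, 0.3 kg, standing loose beside the box; leave it alone. Origin at the centre of its underside, z up.
- trap: Blue cast steam trap, a round body 72 mm across and 70 mm high with two pipe ends along its own y, 100 mm over all, 0.95 kg, standing loose beside the box; leave it alone. Origin at the centre of its underside, z up.
Things that resemble listed ones, but are neither listed nor needed, are in the scene too. Of the things that look like the junction_box, take the one that is nearest to the robot's base at the start.

How it is judged:
On the way, in this order (a step that is already met when the one before it is completed fails the run):
1. the release tab has been pressed and the hood has sprung up (value of joint hood above 0.4 rad), for 0.1 s.
2. the hood has been pushed fully open (value of joint hood above 1.65 rad), for 0.2 s.
3. the near end of the rocker has been pressed down (value of joint rocker above 0.28 rad), for 0.1 s.
At the end, for the whole second after the job is handed in: The hood stands open within 0.2 rad of its stop (1.85 rad) and at rest, the rocker's near end is down (joint above 0.28 of 0.4 rad), and the release tab has sprung back; the four loose things are within 20 mm of where they stood (value of joint hood above 1.65 rad and velocity of joint hood between -0.05 and 0.05 rad/s and value of joint rocker above 0.28 rad and value of joint tab below 0.08 rad and distance of each of canister, pipe_cap, gland_nut, trap from where it was at the start of the episode below 0.02 m); the robot touches nothing.
It fails at once if the brass canister is pushed away, lifted or carried (more than 20 mm) (distance of canister from where it was at the start of the episode above 0.02 m).
It fails at once if the iron pipe cap is pushed away, lifted or carried (more than 20 mm) (distance of pipe_cap from where it was at the start of the episode above 0.02 m).
It fails at once if the bronze gland nut is pushed away, lifted or carried (more than 20 mm) (distance of gland_nut from where it was at the start of the episode above 0.02 m).
It fails at once if the blue trap is pushed away, lifted or carried (more than 20 mm) (distance of trap from where it was at the start of the episode above 0.02 m).
It fails at once if the rocker is pressed over before the hood is open (value of joint rocker above 0.25 rad and value of joint hood below 1.3 rad).
It also fails if it takes over 43 s, if anything falls off the work surface, if the arm or the gripper's body presses on something with over 40 N, if the wrist force passes 120 N, or if a joint passes its speed limit or range.

## Working session

There is one attempt and no reset: what is moved stays moved. The work goes in short steps, Python scripts to look and compute and a tool call to move; the robot and the scene stay as the last step left them, time stands still between calls to the robot, and variables do not carry over. Pictures are saved under pics/ and viewed, and the job is handed in when it is done.

Besides the shell and the picture viewer there is one more tool, called after "Emit:" as name(argument=value, ...) on one line, values as JSON. apply_moves: Moves the arm, as the interface text tells. Its arguments: {"type":"object","properties":{"series":{"type":"array"},"gripper":{"type":"number"},"squeeze":{"type":"number"}},"required":["series"]}

```bash
mkdir -p pics; ls; cat > h.py <<'E'
import numpy as np, cv2
from station import *
def save(cam,name):
    im=get_image(cam); cv2.imwrite('pics/'+name,im[:,:,::-1]); return im
def proj(cam,p):
    m=camera_model(cam); T=np.linalg.inv(np.array(m['cam_to_world'])); q=T[:3,:3]@np.array(p)+T[:3,3]
    s=q[:2]/q[2]; f=210/np.tan(np.radians(m['fov_y'])/2); s=s*(1+m['k1']*(s@s)); return [round(float(m['cx']+f*s[0]),1),round(float(m['cy']+f*s[1]),1)]
E
python3 - <<'E'
from h import *
s=state(); print(s['time'],s['ee_pos'],s['ee_rot'],s['opening'],tips_ahead)
save('scene','s0.png'); save('top','t0.png')
for c in ('scene','top'):
    m=camera_model(c); print(c,np.round(m['cam_to_world'],3).tolist())
    for q in ('junction_box','tab_pad','hood_hinge','hood_edge','rocker_near'):
        for d in mark_of(q,c): print(q,np.round(d['xyz'],4),round(d['score'],2),proj(c,d['xyz']))
print(state()['time'])
E
```

```text
pics
0.0 [ 0.24929067 -0.51750737  0.20743827] [[ 9.00960484e-01  4.33900733e-01 -5.99628066e-04]
 [ 4.33901094e-01 -9.00958823e-01  1.74348930e-03]
 [ 2.16261091e-04 -1.83099424e-03 -9.99998300e-01]] 0.08578891730702036 0.008
scene [[-0.441, 0.771, -0.459, 1.076], [0.897, 0.387, -0.213, 0.232], [0.013, -0.506, -0.862, 0.879], [0.0, 0.0, 0.0, 1.0]]
junction_box [0.5455 0.008  0.0014] 0.78 [291.4, 192.1]
junction_box [ 6.143e-01 -3.156e-01 -2.000e-04] 0.72 [168.0, 165.7]
junction_box [ 0.8031 -0.0873  0.0065] 0.7 [204.1, 260.5]
junction_box [0.672  0.4187 0.0008] 0.58 [434.8, 306.2]
junction_box [0.5244 0.147  0.0036] 0.17 [346.4, 206.6]
tab_pad [ 0.7288 -0.1063  0.0857] 0.59 [209.0, 214.2]
tab_pad [0.4632 0.01   0.0851] 0.58 [307.9, 147.9]
tab_pad [0.5936 0.4424 0.0837] 0.46 [468.2, 265.9]
tab_pad [ 0.5389 -0.3419  0.0849] 0.41 [169.2, 120.7]
hood_hinge [ 0.8484 -0.0742  0.0736] 0.97 [193.3, 267.8]
hood_hinge [ 0.656  -0.3061  0.0763] 0.85 [154.7, 160.6]
hood_hinge [0.7111 0.4069 0.0781] 0.82 [436.4, 308.6]
hood_hinge [0.5872 0.0053 0.073 ] 0.58 [283.4, 188.1]
hood_edge [ 0.5717 -0.3
[... 399 characters left out ...]
.4224 -0.0024] 0.71 [120.5, 199.5]
junction_box [ 8.042e-01 -8.750e-02  2.000e-04] 0.68 [332.9, 145.2]
junction_box [ 0.5422  0.0044 -0.0008] 0.67 [294.5, 253.6]
tab_pad [ 0.5379 -0.3415  0.0859] 0.89 [454.4, 252.9]
tab_pad [ 0.7214 -0.1051  0.0851] 0.88 [345.5, 169.6]
tab_pad [0.4607 0.0068 0.0878] 0.82 [294.5, 288.7]
tab_pad [0.5937 0.4425 0.0868] 0.62 [96.5, 224.5]
hood_hinge [0.5841 0.005  0.0724] 0.88 [295.3, 231.7]
hood_hinge [ 0.6577 -0.3071  0.072 ] 0.84 [434.7, 199.9]
hood_hinge [0.7096 0.4081 0.0757] 0.74 [116.8, 174.5]
hood_edge [0.4926 0.0087 0.0774] 0.8 [293.5, 273.8]
hood_edge [0.6257 0.4347 0.0758] 0.66 [102.7, 211.0]
hood_edge [ 0.5669 -0.3315  0.0738] 0.58 [447.5, 240.2]
0.6
```

View pics/s0.png

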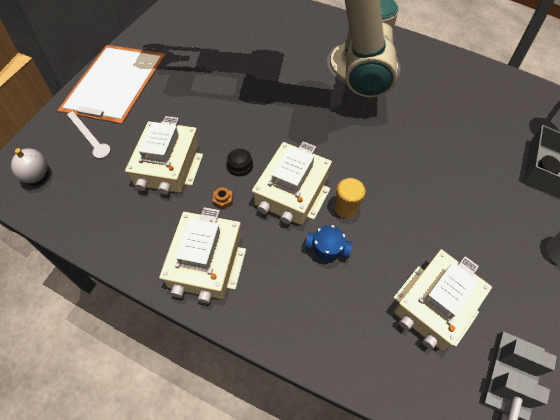

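View pics/t0.png

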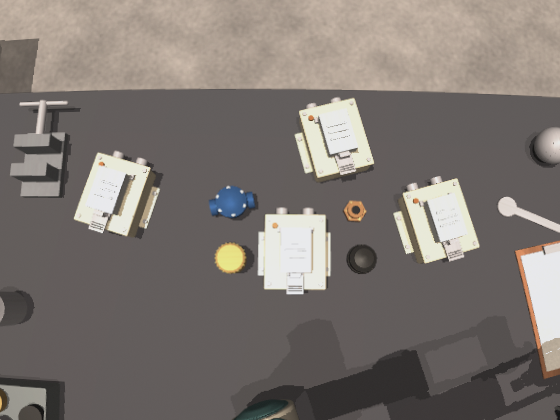

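The scene picture shows four boxes. The one at (0.54, 0.01), scene pixel (291,192) and top pixel (295,254), is clearly nearest the base. The canister, trap, cap and nut stand around it. I'll check its pose with an overlay.

```bash
cat >> h.py <<'E'
C=np.array([.5415,.0062]); YAW=-.022
def W(x,y,z): 
    c,s=np.cos(YAW),np.sin(YAW); return [C[0]+c*x-s*y,C[1]+s*x+c*y,z]
E
python3 - <<'E'
from h import *
out=[]
for c,f,o in (('top','t0.png',(295,250)),('scene','s0.png',(292,180))):
    im=cv2.imread('pics/'+f); k=5
    x0,y0=o[0]-55,o[1]-55
    b=cv2.resize(im[y0:y0+110,x0:x0+110],None,fx=k,fy=k,interpolation=cv2.INTER_CUBIC)
    def P(p): u=proj(c,p); return (int((u[0]-x0+.5)*k),int((u[1]-y0+.5)*k))
    def poly(pts,col): cv2.polylines(b,[np.array([P(W(*p)) for p in pts])],True,col,1)
    R=lambda a,bb,d,z:[(a,-d,z),(bb,-d,z),(bb,d,z),(a,d,z)]
    poly(R(-.082,.082,.067,.07),(0,0,255)); poly(R(-.047,.047,.032,.109),(0,255,0)); poly(R(-.092,-.054,.018,.086),(255,0,0))
    out.append(b[:,:400] if 0 else cv2.resize(b,(400,400)))
cv2.imwrite('pics/ov1.png',np.hstack(out))
E
```

```text
(no output)
```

View pics/ov1.png

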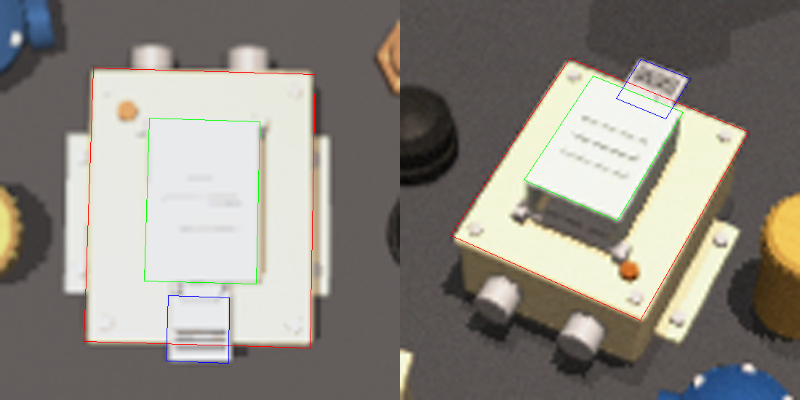

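Emit:
apply_moves(series=[[37,-34,0,0.05],[74,-68,0,0.1],[111,-102,0,0.15],[148,-136,0,0.2],[185,-170,0,0.25],[222,-205,0,0.3],[259,-239,0,0.35],[296,-273,0,0.4],[333,-307,0,0.45],[360,-332,0,0.471]], gripper=0)

```text
time: 1.6
ee_pos: [0.4303, -0.0602, 0.2087]
ee_rot: [[1.0, -0.022, 0.001], [-0.022, -1.0, 0.0], [0.001, -0.0, -1.0]]
wrist_force: [-0.5, -0.5, 0.2]
opening: 0.0001
```

```bash
cat >> h.py <<'E'
def where():
    s=state(); p=np.array(s['ee_pos']); R=np.array(s['ee_rot']); c,q=np.cos(YAW),np.sin(YAW)
    d=p[:2]-C; b=[c*d[0]+q*d[1],-q*d[0]+c*d[1]]
    print('t',round(s['time'],2),'box xy mm',np.round(np.array(b)*1e3,1),'z',round(p[2]*1e3,1),'yaw',round(float(np.arctan2(R[1,0],R[0,0])),3),'F',np.round(s['wrist_force'],1),'open',round(s['opening'],4))
    return s
E
python3 -c "
from h import *
import station
where(); print(tips_ahead, station.tips_ahead); print(state()['ee_rot'])"
```

```text
t 1.6 box xy mm [-109.7  -68.8] z 208.7 yaw -0.022 F [-0.5 -0.5  0.2] open 0.0001
0.008 0.008
[[ 9.99747995e-01 -2.24119343e-02  1.28541039e-03]
 [-2.24121261e-02 -9.99748808e-01  1.34964973e-04]
 [ 1.28206268e-03 -1.63739741e-04 -9.99999165e-01]]
```

Emit:
apply_moves(series=[[13,-35,0,0],[26,-69,0,0],[26,-69,30,0],[26,-69,60,0],[26,-69,85,0],[26,-69,95,0],[26,-69,100,0],[26,-69,103,0],[26,-69,106,0],[26,-69,108,0]])

```text
time: 2.6
ee_pos: [0.4581, 0.0054, 0.1009]
ee_rot: [[1.0, -0.022, 0.002], [-0.022, -1.0, -0.0], [0.002, 0.0, -1.0]]
wrist_force: [0.2, 0.1, -0.5]
opening: -0.0001
```

```bash
python3 -c "
from h import *
where(); save('scene','s1.png'); b=cv2.imread('pics/s1.png')[80:230,210:380]; cv2.imwrite('pics/s1c.png',cv2.resize(b,None,fx=4,fy=4,interpolation=2))"
```

```text
t 2.6 box xy mm [-83.4  -2.6] z 100.9 yaw -0.022 F [ 0.2  0.1 -0.5] open -0.0001
```

View pics/s1c.png

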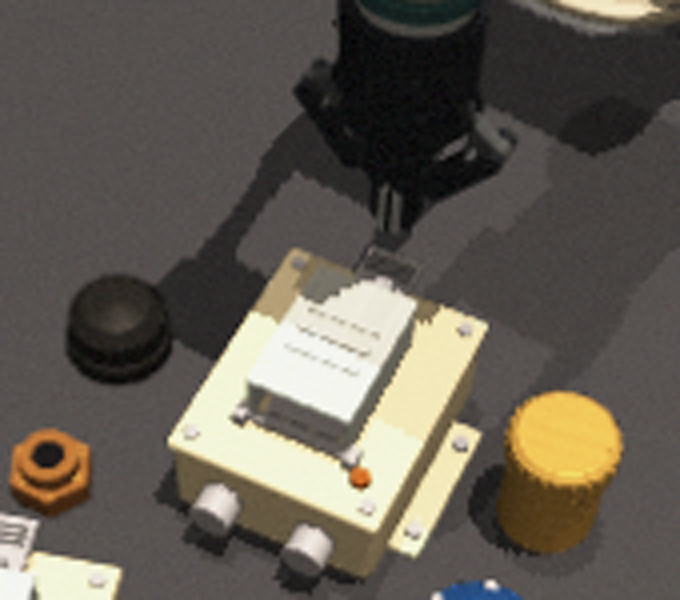

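The closed fingers are centred just above the tab, at crop (390,225) with the pad at (390,265). Next I press.

Emit:
apply_moves(series=[[0,-2,4,0],[0,-2,8,0],[0,-2,11,0],[0,-2,13,0],[0,-2,15,0],[0,-2,16,0],[0,-2,16,0]])

```text
time: 3.35
ee_pos: [0.4573, 0.0076, 0.0841]
ee_rot: [[1.0, -0.022, -0.0], [-0.022, -1.0, -0.0], [-0.0, 0.0, -1.0]]
wrist_force: [-0.3, 0.3, -0.3]
opening: 0.0003
```

```bash
python3 -c "
from h import *
where(); save('scene','s2.png'); b=cv2.imread('pics/s2.png')[80:230,210:380]; cv2.imwrite('pics/s2c.png',cv2.resize(b,None,fx=4,fy=4,interpolation=2))"
```

```text
t 3.35 box xy mm [-84.2  -0.4] z 84.1 yaw -0.022 F [-0.3  0.3 -0.3] open 0.0003
```

View pics/s2c.png

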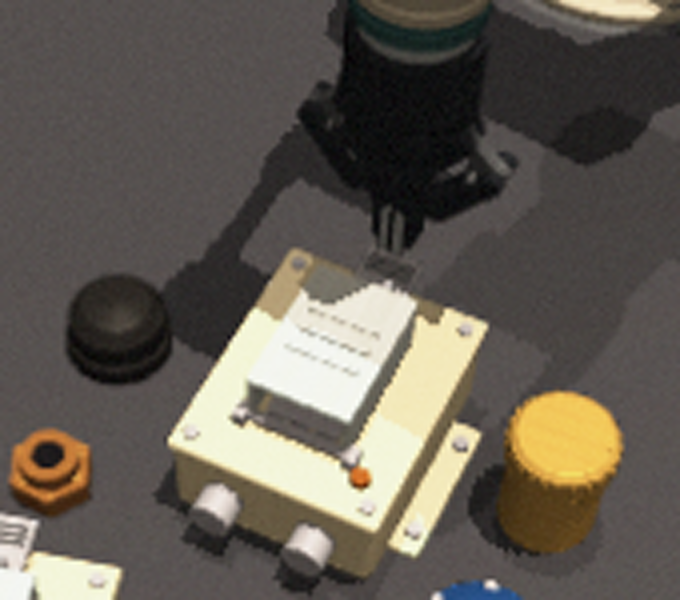

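```bash
python3 -c "
from h import *
for z in (.076,.084,.095): print(z,[[(round((u-210)*4),round((v-80)*4))] for u,v in [proj('scene',W(x,0,z)) for x in (-.095,-.084,-.073)]])
print('pad',[[(round((u-210)*4),round((v-80)*4))] for u,v in [proj('scene',W(x,y,.086)) for x,y in ((-.092,-.018),(-.092,.018),(-.054,.018),(-.054,-.018))]])
for q in ('tab_pad','hood_edge'):
  for d in mark_of(q,'scene'): print(q,d)
"
```

```text
0.076 [[(399, 261)], [(392, 274)], [(384, 286)]]
0.084 [[(400, 253)], [(392, 265)], [(384, 278)]]
0.095 [[(402, 241)], [(394, 254)], [(386, 266)]]
pad [[(372, 243)], [(425, 265)], [(398, 309)], [(344, 286)]]
tab_pad {'xyz': [0.5904, 0.4377, 0.0839], 'score': 0.7}
tab_pad {'xyz': [0.7295, -0.1061, 0.0821], 'score': 0.63}
tab_pad {'xyz': [0.4629, 0.0111, 0.0834], 'score': 0.62}
tab_pad {'xyz': [0.5366, -0.3401, 0.0836], 'score': 0.5}
hood_edge {'xyz': [0.5003, 0.01, 0.0772], 'score': 0.84}
hood_edge {'xyz': [0.7623, -0.0948, 0.0745], 'score': 0.79}
hood_edge {'xyz': [0.5734, -0.3331, 0.0728], 'score': 0.74}
hood_edge {'xyz': [0.6227, 0.4318, 0.0735], 'score': 0.67}
```

No contact yet, since the force is nil and the picture shows the tips still above the pad. I'll keep going down in small steps.

Emit:
apply_moves(series=[[0,0,2,0],[0,0,4,0],[0,0,4,0]])

```text
time: 3.8
ee_pos: [0.4571, 0.0077, 0.08]
ee_rot: [[1.0, -0.022, -0.001], [-0.022, -1.0, 0.0], [-0.001, -0.0, -1.0]]
wrist_force: [-0.6, -0.6, -0.5]
opening: 0.0
```

```bash
python3 -c "
from h import *
where(); save('scene','s3.png'); b=cv2.imread('pics/s3.png')[80:230,210:380]; cv2.imwrite('pics/s3c.png',cv2.resize(b,None,fx=4,fy=4,interpolation=2)); save('top','t3.png'); b=cv2.imread('pics/t3.png')[190:350,210:380]; cv2.imwrite('pics/t3c.png',cv2.resize(b,None,fx=3.5,fy=3.5,interpolation=2))"
```

```text
t 3.8 box xy mm [-84.4  -0.4] z 80.0 yaw -0.022 F [-0.6 -0.6 -0.5] open 0.0
```

View pics/s3c.png

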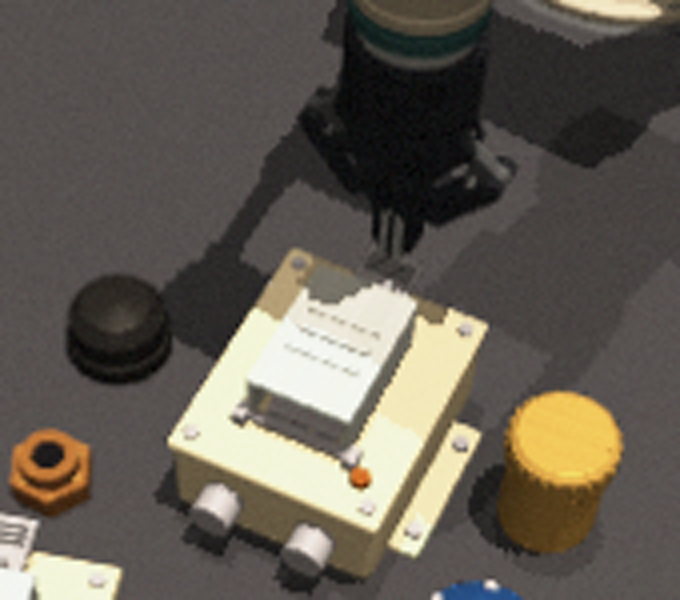

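View pics/t3c.png

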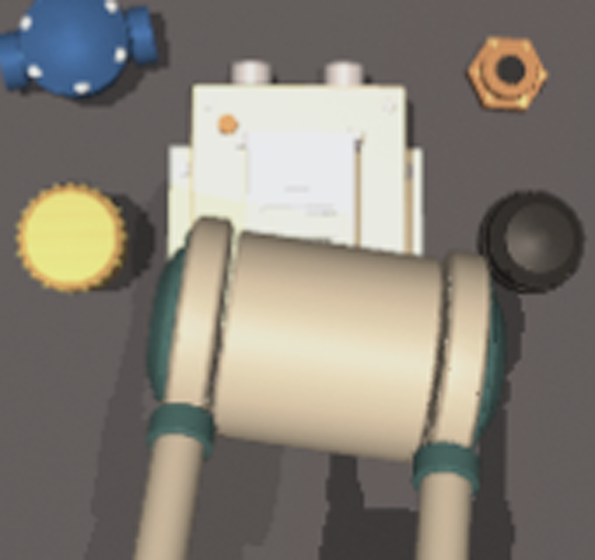

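```bash
python3 -c "
from h import *
ims=[]
for n in ('s0','s1','s2','s3'):
  b=cv2.imread(f'pics/{n}.png')[120:170,280:335].astype(float); b=np.clip(255*(b/255)**.5,0,255).astype(np.uint8); ims.append(cv2.resize(b,(390,300),interpolation=0))
cv2.imwrite('pics/z3.png',np.vstack([np.hstack(ims[:2]),np.hstack(ims[2:])]))
print(where()['joint_torque'])
"
```

```text
t 3.9 box xy mm [-84.3  -0.4] z 80.2 yaw -0.022 F [ 0.4 -0.4  0.6] open -0.0001
[ 2.76678602e-04 -3.29313791e+01 -1.94592100e+01 -3.75055324e-04
  5.42346024e-03 -1.27934476e-05]
```

View pics/z3.png

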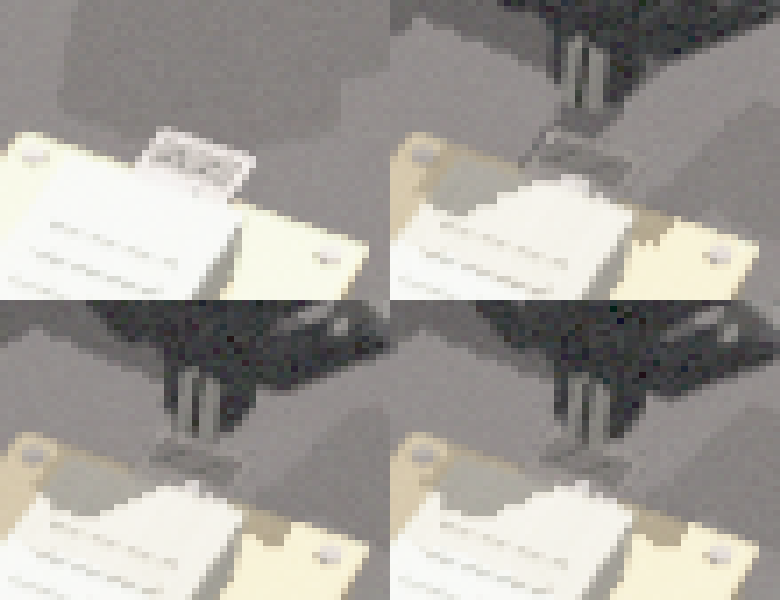

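Emit:
apply_moves(series=[[0,0,2,0],[0,0,4,0],[0,0,4,0]])

```text
time: 4.2
ee_pos: [0.4571, 0.0077, 0.076]
ee_rot: [[1.0, -0.022, -0.001], [-0.022, -1.0, -0.0], [-0.001, 0.0, -1.0]]
wrist_force: [0.4, -0.0, 0.4]
opening: 0.0002
```

```bash
cat >> h.py <<'E'
def zoom(n,cam='scene',r=(110,170,270,345)):
    save(cam,n+'.png'); b=cv2.imread(f'pics/{n}.png')[r[0]:r[1],r[2]:r[3]].astype(float); b=np.clip(255*(b/255)**.5,0,255).astype(np.uint8); cv2.imwrite(f'pics/{n}z.png',cv2.resize(b,None,fx=8,fy=8,interpolation=0))
E
python3 -c "
from h import *
where(); where(); zoom('s4');where()"
```

```text
t 4.2 box xy mm [-84.4  -0.4] z 76.0 yaw -0.022 F [ 0.4 -0.   0.4] open 0.0002
t 4.2 box xy mm [-84.4  -0.4] z 76.0 yaw -0.022 F [ 0.4 -0.   0.4] open 0.0002
t 4.25 box xy mm [-84.3  -0.4] z 76.1 yaw -0.022 F [-0.2 -0.7 -0.6] open 0.0
```

View pics/s4z.png

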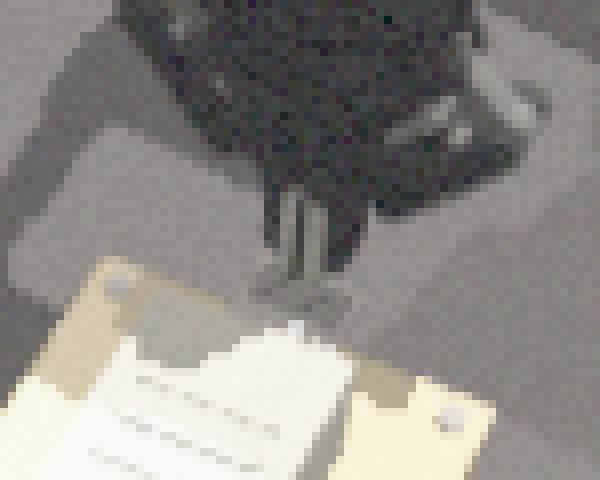

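Emit:
apply_moves(series=[[0,0,2,0],[0,0,4,0],[0,0,4,0]])

```text
time: 4.55
ee_pos: [0.4571, 0.0077, 0.072]
ee_rot: [[1.0, -0.022, -0.001], [-0.022, -1.0, -0.0], [-0.001, 0.0, -1.0]]
wrist_force: [0.1, -0.5, -0.2]
opening: 0.0003
```

```bash

python3 -c "
from h import *
where(); zoom('s5');where()"
```

```text
t 4.55 box xy mm [-84.4  -0.4] z 72.0 yaw -0.022 F [ 0.1 -0.5 -0.2] open 0.0003
t 4.6 box xy mm [-84.3  -0.4] z 72.1 yaw -0.022 F [ 0.1 -0.4 -1.2] open 0.0001
```

View pics/s5z.png

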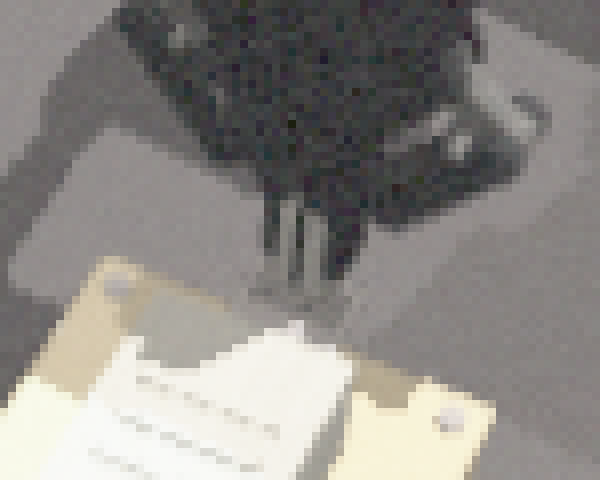

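The tips still slide down in front of the pad in the picture and there is no force, so I continue.

Emit:
apply_moves(series=[[0,0,2,0],[0,0,4,0],[0,0,4,0]])

```text
time: 4.9
ee_pos: [0.4571, 0.0077, 0.068]
ee_rot: [[1.0, -0.022, -0.001], [-0.022, -1.0, 0.0], [-0.001, -0.0, -1.0]]
wrist_force: [0.2, 0.1, -0.1]
opening: -0.0
```

```bash

python3 -c "
from h import *
where(); zoom('s6');where()"
```

```text
t 4.9 box xy mm [-84.4  -0.4] z 68.0 yaw -0.022 F [ 0.2  0.1 -0.1] open -0.0
t 4.95 box xy mm [-84.3  -0.4] z 68.1 yaw -0.022 F [0.4 0.9 0.4] open -0.0002
```

View pics/s6z.png

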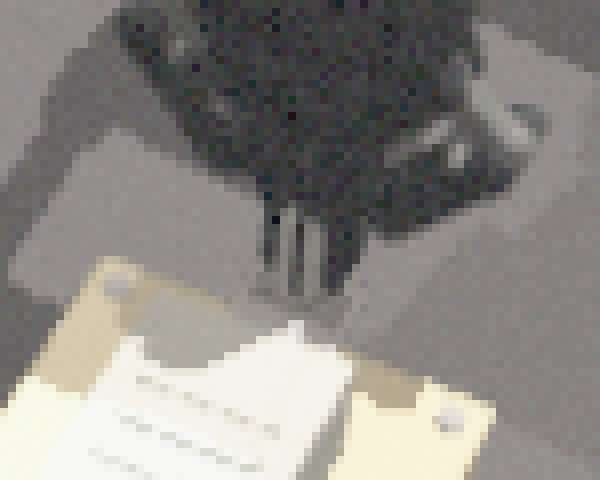

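Emit:
apply_moves(series=[[0,0,2,0],[0,0,4,0],[0,0,6,0],[0,0,6,0]])

```text
time: 5.35
ee_pos: [0.4571, 0.0076, 0.0621]
ee_rot: [[1.0, -0.022, -0.001], [-0.022, -1.0, -0.0], [-0.001, 0.0, -1.0]]
wrist_force: [0.2, -0.2, 0.8]
opening: -0.0001
```

```bash

python3 -c "
from h import *
where(); zoom('s7');where()"
```

```text
t 5.35 box xy mm [-84.4  -0.4] z 62.1 yaw -0.022 F [ 0.2 -0.2  0.8] open -0.0001
t 5.4 box xy mm [-84.3  -0.4] z 62.2 yaw -0.022 F [-0.3  0.   0.2] open -0.0
```

View pics/s7z.png

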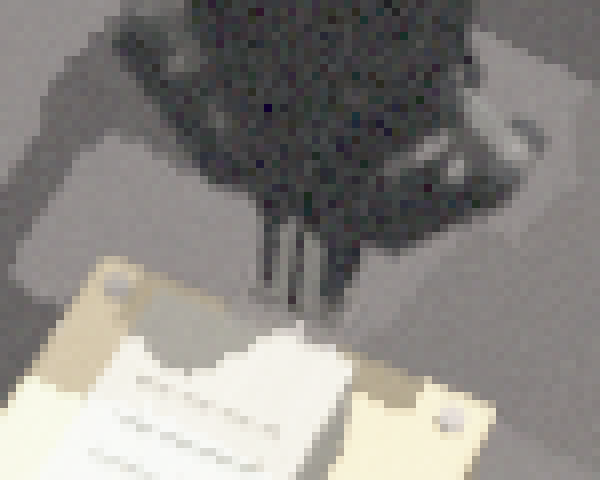

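Emit:
apply_moves(series=[[0,0,2,0],[0,0,4,0],[0,0,4,0]])

```text
time: 5.7
ee_pos: [0.4566, 0.0077, 0.058]
ee_rot: [[1.0, -0.022, -0.002], [-0.022, -1.0, -0.0], [-0.002, 0.0, -1.0]]
wrist_force: [-2.5, 0.0, 4.0]
opening: 0.0001
```

```bash

python3 -c "
from h import *
where(); zoom('s8');where();where()"
```

```text
t 5.7 box xy mm [-84.9  -0.4] z 58.0 yaw -0.022 F [-2.5  0.   4. ] open 0.0001
t 5.75 box xy mm [-84.9  -0.4] z 58.0 yaw -0.022 F [-1.8 -0.5  3.2] open 0.0002
t 5.75 box xy mm [-84.9  -0.4] z 58.0 yaw -0.022 F [-1.8 -0.5  3.2] open 0.0002
```

View pics/s8z.png

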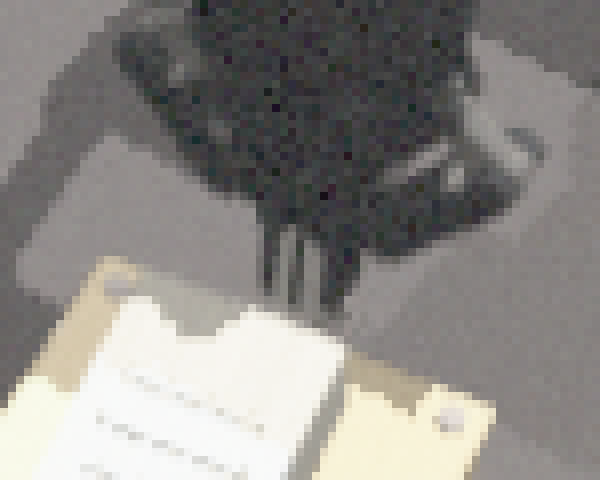

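Contact: 4 N up, and the hood has been let go and rests against the gripper, which gives the −x force. I'll back off up and to the near side so it can rise.

Emit:
apply_moves(series=[[-5,0,0,0],[-10,0,-2,0],[-20,0,-10,0],[-40,0,-30,0],[-60,0,-60,0],[-70,0,-90,0],[-70,0,-100,0],[-70,0,-100,0]])

```text
time: 6.55
ee_pos: [0.3883, 0.009, 0.1599]
ee_rot: [[1.0, -0.022, 0.005], [-0.022, -1.0, -0.001], [0.005, 0.001, -1.0]]
wrist_force: [1.2, 0.1, -0.9]
opening: 0.0001
```

```bash

python3 -c "
from h import *
where(); zoom('s9',r=(90,200,240,345));where()
for q in ('tab_pad','hood_edge','rocker_near'):
  for d in mark_of(q,'scene'): print(q,np.round(d['xyz'],3),d['score'])
"
```

```text
t 6.55 box xy mm [-153.2   -0.5] z 159.9 yaw -0.022 F [ 1.2  0.1 -0.9] open 0.0001
t 6.6 box xy mm [-153.8   -0.4] z 158.6 yaw -0.022 F [ 0.1 -0.6  0.1] open 0.0001
tab_pad [ 0.729 -0.105  0.087] 0.71
tab_pad [0.589 0.44  0.085] 0.59
tab_pad [0.461 0.009 0.085] 0.57
tab_pad [ 0.537 -0.341  0.088] 0.5
tab_pad [0.649 0.152 0.   ] 0.35
hood_edge [ 0.76  -0.093  0.071] 0.91
hood_edge [ 0.572 -0.329  0.074] 0.89
hood_edge [0.627 0.432 0.075] 0.88
hood_edge [0.536 0.005 0.149] 0.65
```

View pics/s9z.png

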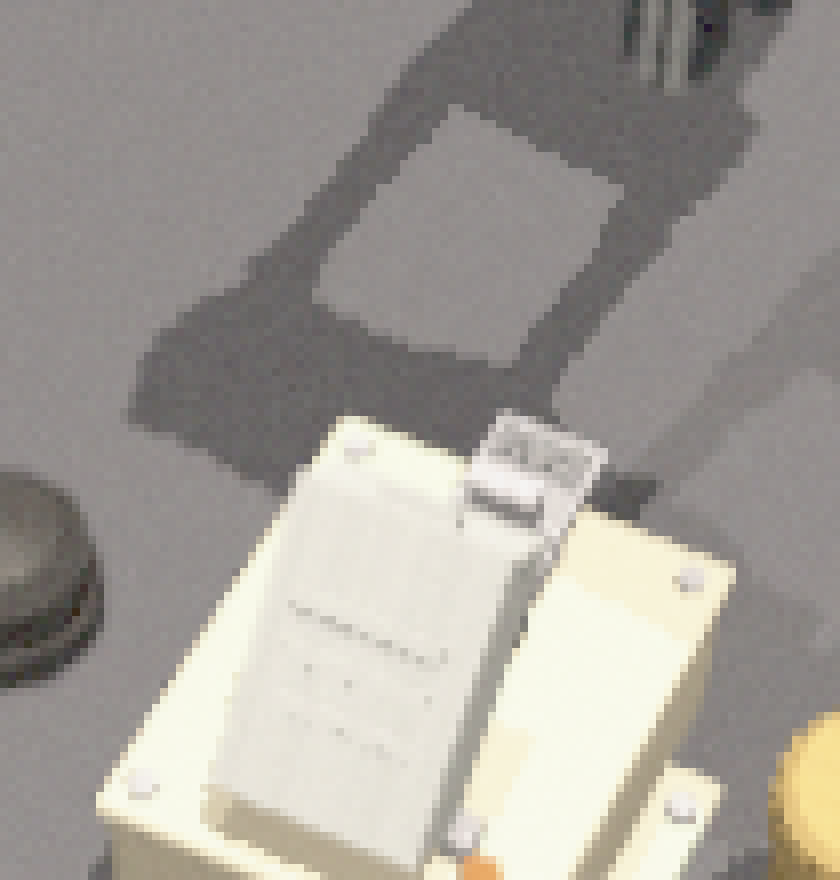

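```bash

python3 -c "
from h import *
for dx in (0,.011):
  for dz in (-.008,0,.012,.024): u=proj('scene',[.3883+dx,.009,.159+dz]); print(dx,dz,u,round((u[0]-240)*8),round((u[1]-90)*8))
save('top','t9.png');b=cv2.imread('pics/t9.png')[150:360,180:420]; cv2.imwrite('pics/t9c.png',cv2.resize(b,None,fx=2.8,fy=2.8,interpolation=2))
"
```

```text
0 -0.008 [322.2, 108.3] 658 146
0 0 [322.5, 105.9] 660 127
0 0.012 [323.0, 102.2] 664 98
0 0.024 [323.5, 98.5] 668 68
0.011 -0.008 [320.4, 111.3] 643 170
0.011 0 [320.7, 108.9] 646 151
0.011 0.012 [321.1, 105.2] 649 122
0.011 0.024 [321.6, 101.5] 653 92
```

View pics/t9c.png

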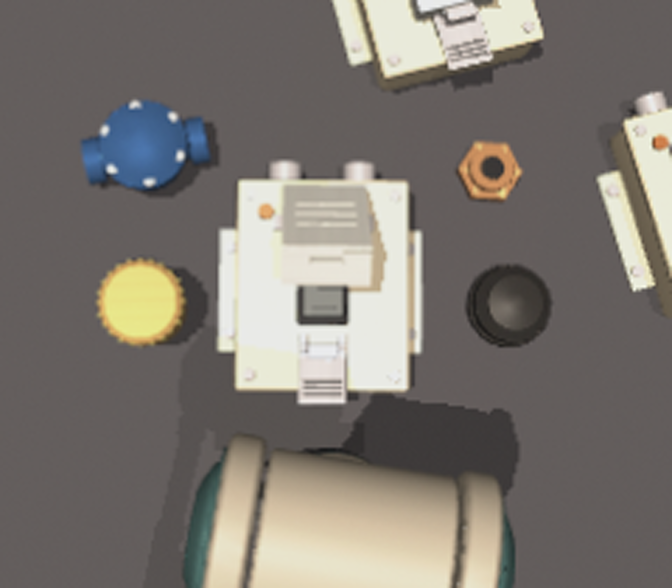

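View pics/s9.png

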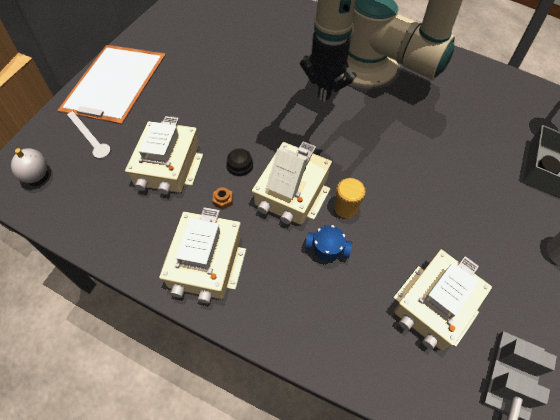

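The hood has popped to about 0.95 rad (edge at x −6 mm, z 149 mm), and the tab has sprung back. Contact height and pictures agree that the shut tips are about 24 mm above the reported TCP, and I'll use that. Next I come up to the edge.

Emit:
apply_moves(series=[[0,0,20,0],[10,0,40,0],[40,0,45,0],[75,0,45,0],[100,0,45,0],[115,0,45,0],[125,0,45,0],[130,0,45,0]])

```text
time: 7.6
ee_pos: [0.5172, 0.0063, 0.1126]
ee_rot: [[1.0, -0.022, -0.002], [-0.022, -1.0, 0.0], [-0.002, -0.0, -1.0]]
wrist_force: [-0.1, -0.4, -0.2]
opening: -0.0001
```

```bash

python3 -c "
from h import *
where(); zoom('s10',r=(90,200,240,345));where()
"
```

```text
t 7.6 box xy mm [-24.3  -0.4] z 112.6 yaw -0.022 F [-0.1 -0.4 -0.2] open -0.0001
t 7.65 box xy mm [-23.8  -0.4] z 112.8 yaw -0.022 F [0.  0.2 0.3] open 0.0
```

View pics/s10z.png

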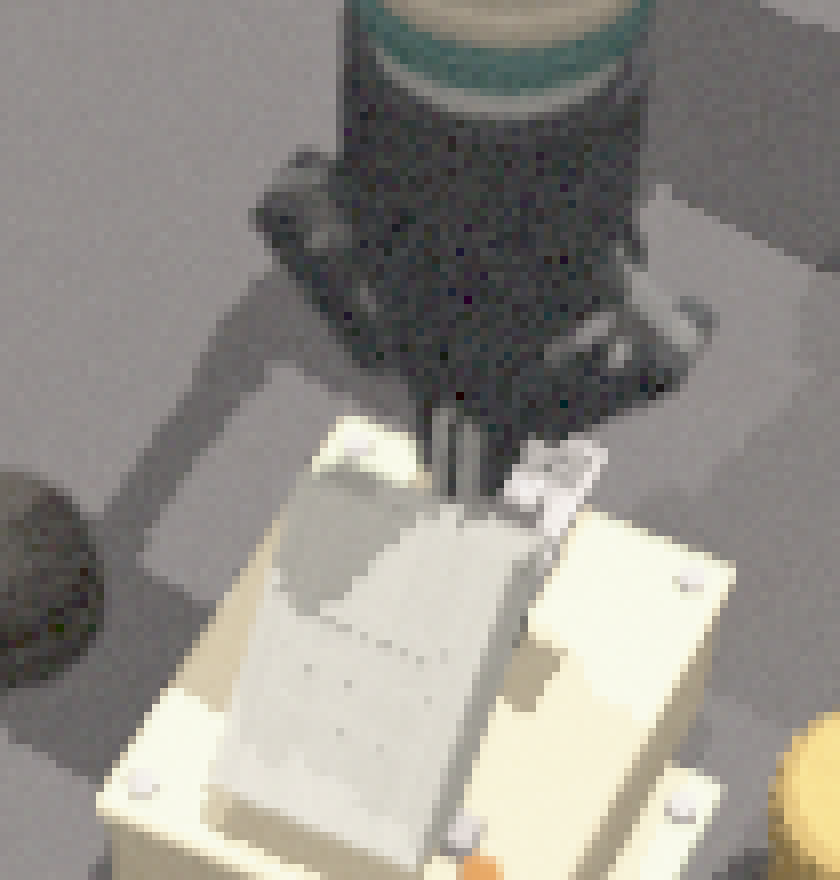

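The fingers are right in front of the hood edge at crop (470,490), with no contact yet. Now I push.

Emit:
apply_moves(series=[[6,0,0,0],[12,0,0,0],[18,0,0,0],[24,0,0,0],[30,0,0,0],[30,0,0,0]])

```text
time: 8.25
ee_pos: [0.5488, 0.0055, 0.1134]
ee_rot: [[1.0, -0.022, 0.002], [-0.022, -1.0, -0.0], [0.002, 0.0, -1.0]]
wrist_force: [-0.2, -0.8, 0.5]
opening: -0.0002
```

```bash

python3 -c "
from h import *
where(); zoom('s11',r=(90,200,240,345));where()
"
```

```text
t 8.25 box xy mm [ 7.3 -0.6] z 113.4 yaw -0.022 F [-0.2 -0.8  0.5] open -0.0002
t 8.3 box xy mm [ 6.6 -0.5] z 113.2 yaw -0.022 F [-0.1 -0.   0.5] open -0.0002
```

View pics/s11z.png

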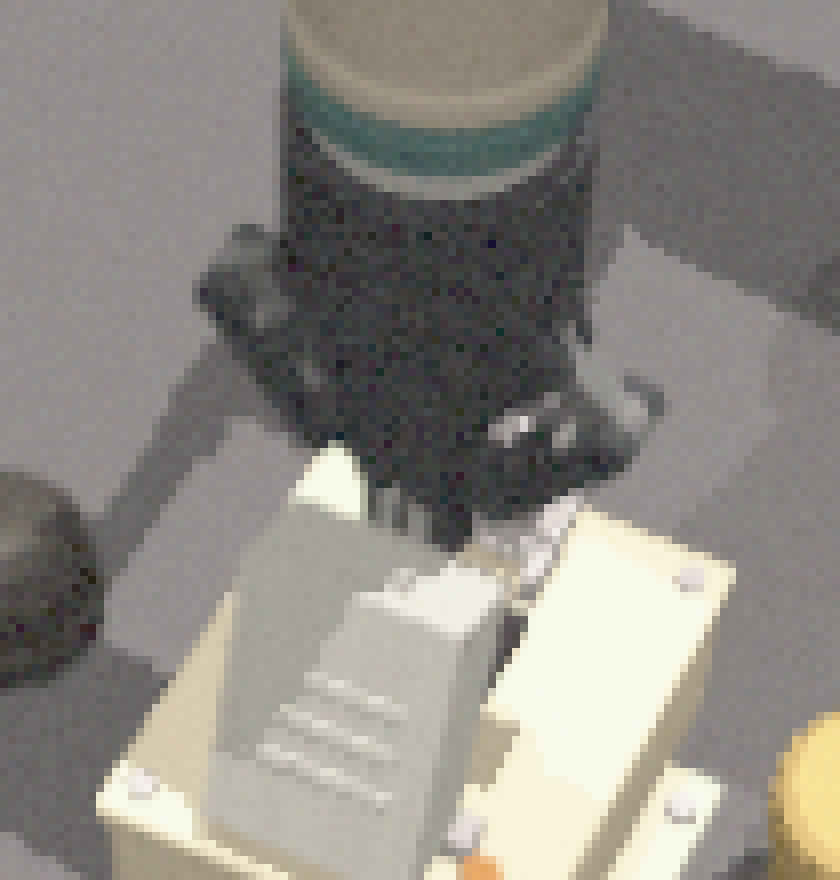

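The hood front is swinging up with the fingers, so I continue.

Emit:
apply_moves(series=[[6,0,0,0],[12,0,0,0],[18,0,0,0],[24,0,0,0],[30,0,0,0],[36,0,0,0],[40,0,0,0],[40,0,0,0]])

```text
time: 9.1
ee_pos: [0.5881, 0.0047, 0.1132]
ee_rot: [[1.0, -0.022, 0.001], [-0.022, -1.0, -0.0], [0.001, 0.0, -1.0]]
wrist_force: [-0.4, 1.0, -0.2]
opening: -0.0001
```

```bash

python3 -c "
from h import *
where(); zoom('s12',r=(100,210,240,345));where()
"
```

```text
t 9.1 box xy mm [46.7 -0.5] z 113.2 yaw -0.022 F [-0.4  1.  -0.2] open -0.0001
t 9.15 box xy mm [46.1 -0.5] z 113.2 yaw -0.022 F [ 0.8 -0.3  0.8] open 0.0001
```

View pics/s12z.png

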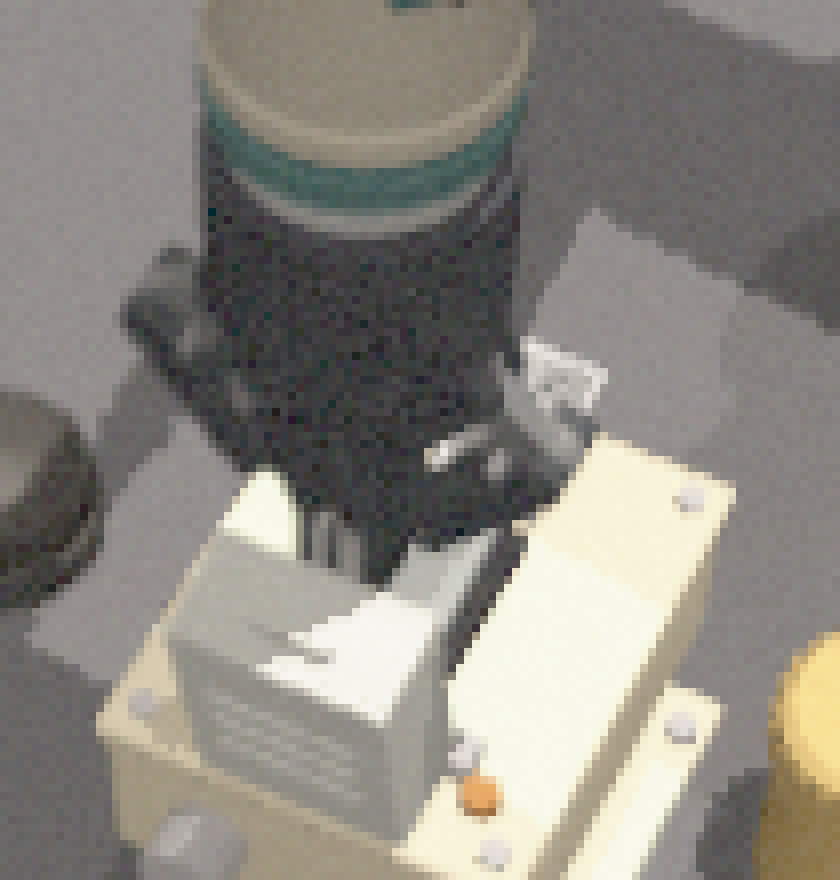

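Emit:
apply_moves(series=[[4,0,0,0],[8,0,0,0],[11,0,0,0],[13,0,0,0],[13,0,0,0]])

```text
time: 9.65
ee_pos: [0.6001, 0.0045, 0.1132]
ee_rot: [[1.0, -0.022, -0.001], [-0.022, -1.0, -0.0], [-0.001, 0.0, -1.0]]
wrist_force: [-0.3, -0.5, -0.3]
opening: -0.0
```

```bash

python3 -c "
from h import *
where(); zoom('s13',r=(100,210,240,345));where()
for d in mark_of('hood_edge','scene'): print(np.round(d['xyz'],3),d['score'])
"
```

```text
t 9.65 box xy mm [58.7 -0.5] z 113.2 yaw -0.022 F [-0.3 -0.5 -0.3] open -0.0
t 9.7 box xy mm [58.7 -0.4] z 113.2 yaw -0.022 F [0.5 0.4 0. ] open 0.0002
[ 0.76  -0.098  0.074] 0.83
[0.615 0.007 0.163] 0.8
[ 0.57  -0.331  0.076] 0.73
[0.624 0.433 0.074] 0.68
[0.65  0.149 0.003] 0.25
```

View pics/s13z.png

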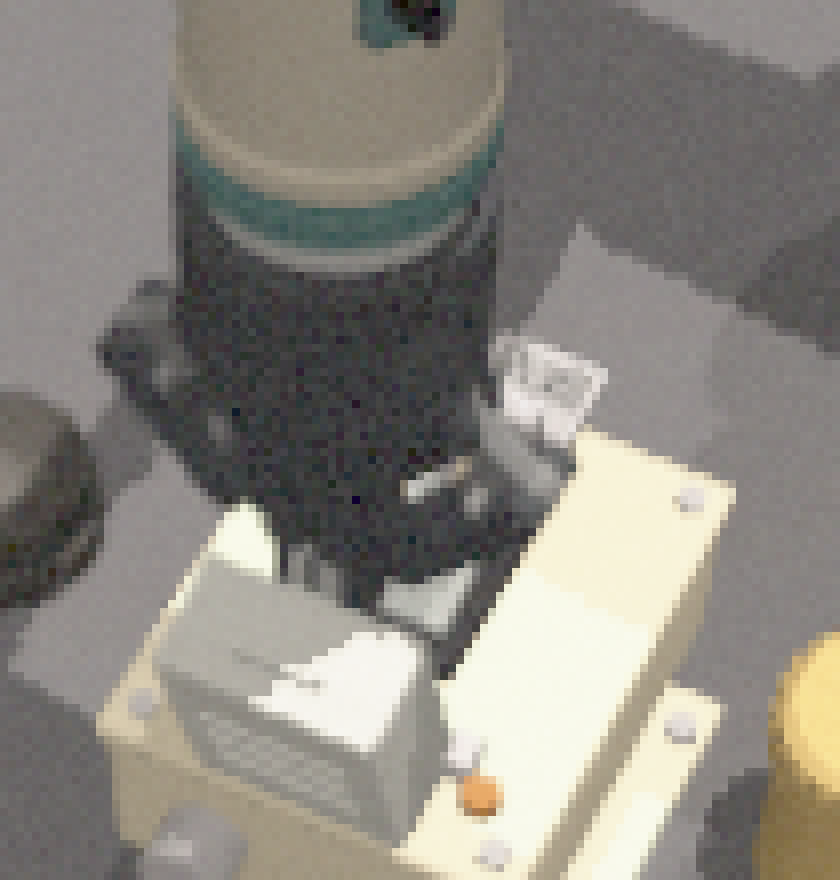

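Emit:
apply_moves(series=[[2,0,0,0],[4,0,0,0],[4,0,0,0]])

```text
time: 10.05
ee_pos: [0.6003, 0.0045, 0.113]
ee_rot: [[1.0, -0.022, -0.008], [-0.022, -1.0, -0.0], [-0.008, 0.0, -1.0]]
wrist_force: [-7.4, -0.6, 5.3]
opening: -0.0004
```

```bash

python3 -c "
from h import *
where(); save('scene','s14.png');where()
for d in mark_of('hood_edge','scene'): print(np.round(d['xyz'],3),d['score'])
where()
"
```

```text
t 10.05 box xy mm [58.9 -0.4] z 113.0 yaw -0.022 F [-7.4 -0.6  5.3] open -0.0004
t 10.1 box xy mm [58.9 -0.4] z 113.0 yaw -0.022 F [-8.4 -0.8  4.2] open -0.0
[ 0.757 -0.095  0.074] 0.88
[0.615 0.009 0.162] 0.72
[ 0.571 -0.336  0.074] 0.65
[0.627 0.432 0.073] 0.63
t 10.15 box xy mm [58.9 -0.4] z 113.0 yaw -0.022 F [-8.1 -0.5  5.2] open -0.0003
```

The force rises to about 8 N without motion, so the hood is at its stop. I back off and go over the rocker's near end.

Emit:
apply_moves(series=[[-10,0,0,0],[-30,0,0,0],[-55,0,0,0],[-75,0,0,0],[-85,0,0,0],[-88,0,0,0],[-88,0,0,0],[-88,0,10,0],[-88,0,20,0],[-88,0,25,0]])

```text
time: 11.15
ee_pos: [0.5159, 0.0064, 0.0865]
ee_rot: [[1.0, -0.022, -0.002], [-0.022, -1.0, 0.0], [-0.002, -0.0, -1.0]]
wrist_force: [0.1, 0.4, 0.7]
opening: -0.0002
```

```bash

python3 -c "
from h import *
where(); zoom('s15',r=(100,210,240,345));where()
for q in ('hood_edge','rocker_near','hood_hinge'):
  for d in mark_of(q,'scene'): print(q,np.round(d['xyz'],3),d['score'])
where()
"
```

```text
t 11.15 box xy mm [-25.6  -0.4] z 86.5 yaw -0.022 F [0.1 0.4 0.7] open -0.0002
t 11.2 box xy mm [-26.1  -0.3] z 86.0 yaw -0.022 F [-1.2  0.2 -0.6] open 0.0002
hood_edge [ 0.759 -0.093  0.072] 0.89
hood_edge [ 0.569 -0.329  0.074] 0.84
hood_edge [0.614 0.009 0.163] 0.8
hood_edge [0.627 0.432 0.071] 0.6
rocker_near [0.519 0.005 0.093] 0.56
hood_hinge [ 0.654 -0.309  0.077] 0.9
hood_hinge [0.713 0.405 0.076] 0.71
hood_hinge [ 0.847 -0.072  0.073] 0.65
hood_hinge [0.588 0.006 0.077] 0.6
t 11.35 box xy mm [-25.1  -0.5] z 87.8 yaw -0.022 F [ 0.  -0.1 -0.1] open 0.0001
```

View pics/s15z.png

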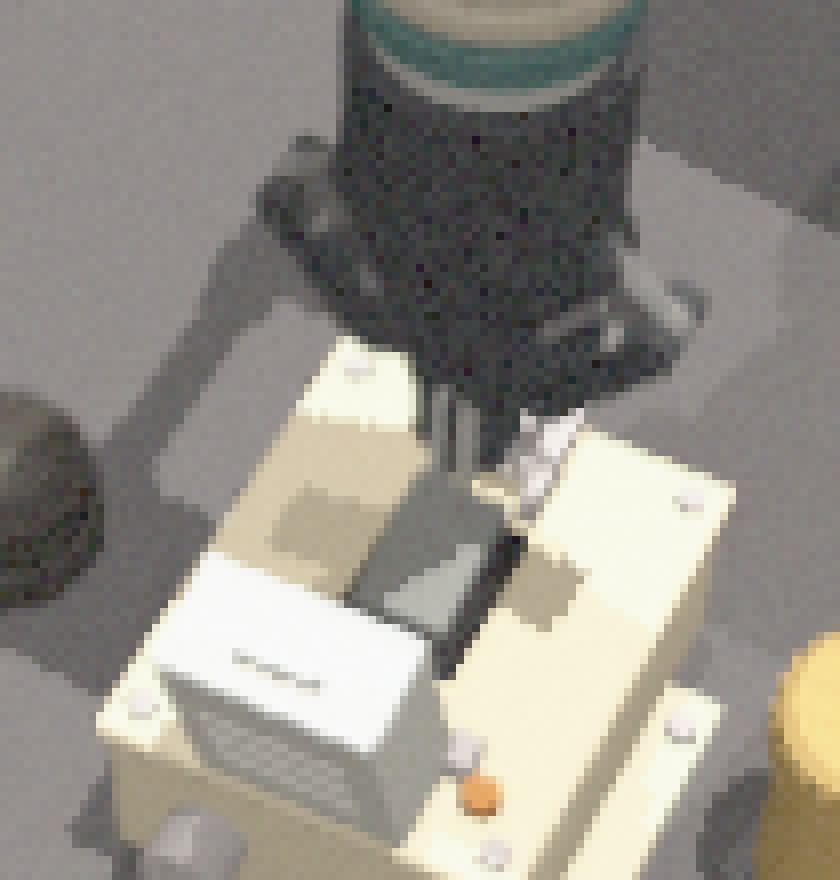

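The hood stays open, and the fingertips are above the raised near end of the rocker at crop (465,480). Next I press.

Emit:
apply_moves(series=[[1,0,6,0],[1,0,10,0],[1,0,13,0],[1,0,15,0],[1,0,17,0],[1,0,19,0],[1,0,19,0]])

```text
time: 12.05
ee_pos: [0.5171, 0.0063, 0.0691]
ee_rot: [[1.0, -0.022, -0.0], [-0.022, -1.0, -0.0], [-0.0, 0.0, -1.0]]
wrist_force: [-0.3, 0.2, -0.0]
opening: -0.0001
```

```bash

python3 -c "
from h import *
where(); zoom('s16',r=(100,210,240,345));where()
"
```

```text
t 12.05 box xy mm [-24.4  -0.4] z 69.1 yaw -0.022 F [-0.3  0.2 -0. ] open -0.0001
t 12.1 box xy mm [-23.6  -0.4] z 69.2 yaw -0.022 F [ 0.2  0.4 -0. ] open -0.0
```

View pics/s16z.png

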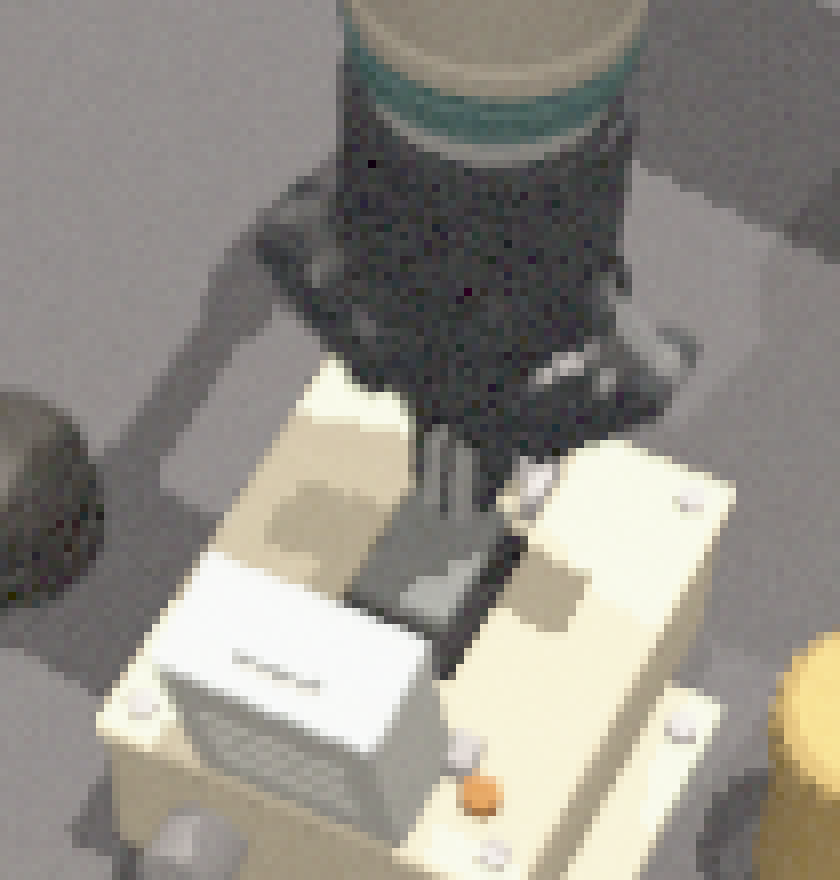

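Almost in contact. I continue down while watching the force.

Emit:
apply_moves(series=[[0,0,2,0],[0,0,4,0],[0,0,6,0],[0,0,6,0]])

```text
time: 12.5
ee_pos: [0.5171, 0.0062, 0.0659]
ee_rot: [[1.0, -0.022, 0.0], [-0.022, -1.0, -0.0], [0.0, 0.0, -1.0]]
wrist_force: [-7.9, 0.5, 20.3]
opening: 0.0
```

```bash

python3 -c "
from h import *
where(); zoom('s17',r=(100,210,240,345));where()
"
```

```text
t 12.5 box xy mm [-24.4  -0.5] z 65.9 yaw -0.022 F [-7.9  0.5 20.3] open 0.0
t 12.55 box xy mm [-24.4  -0.5] z 65.9 yaw -0.022 F [-6.7  1.1 19.8] open -0.0001
```

View pics/s17z.png

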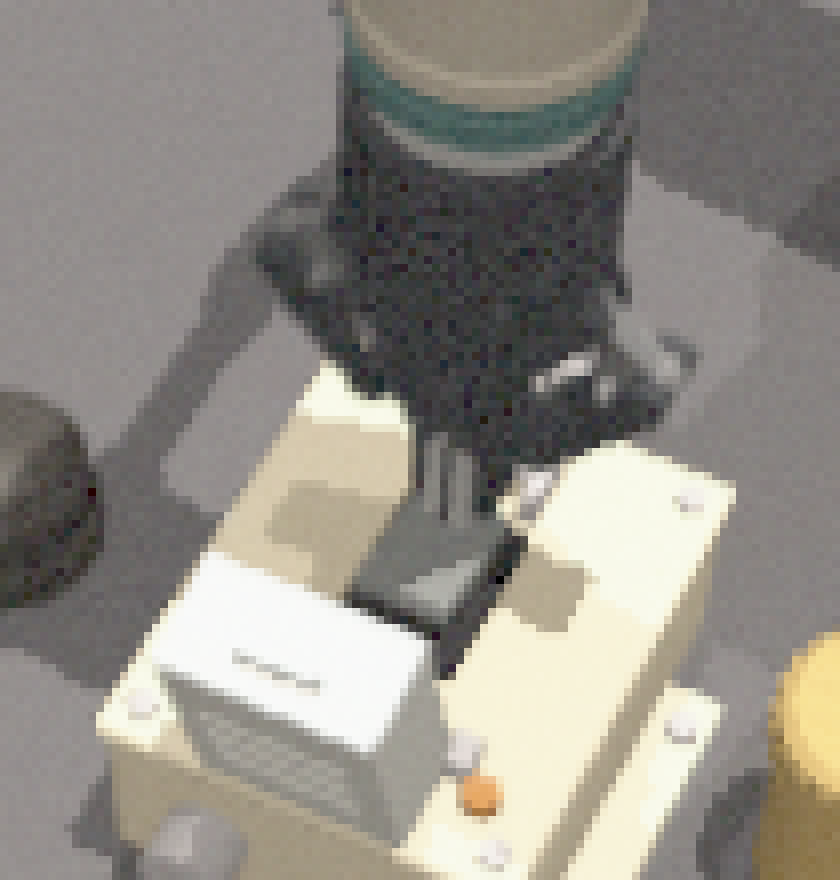

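20 N with a −x component means the face now slopes down to the near side. I lift off and check.

Emit:
apply_moves(series=[[0,0,-5,0],[0,0,-20,0],[-10,0,-50,0],[-40,0,-90,0],[-80,0,-110,0],[-120,0,-120,0],[-160,0,-120,0],[-180,0,-120,0],[-180,0,-120,0]])

```text
time: 13.45
ee_pos: [0.335, 0.0107, 0.1833]
ee_rot: [[1.0, -0.022, 0.0], [-0.022, -1.0, -0.0], [0.0, 0.0, -1.0]]
wrist_force: [0.3, 0.2, -0.9]
opening: 0.0
```

```bash

python3 -c "
from h import *
where(); zoom('s18',r=(100,210,240,345));where()
for c in ('scene','top'):
  if c=='top': zoom('t18',cam='top',r=(205,300,240,345))
  for q in ('hood_edge','rocker_near','tab_pad','canister','pipe_cap','gland_nut','trap'):
    for d in mark_of(q,c)[:5]: 
      if np.linalg.norm(np.array(d['xyz'][:2])-C)<.25: print(c,q,np.round(d['xyz'],3),d['score'])
where()
"
```

```text
t 13.45 box xy mm [-2.066e+02 -1.000e-01] z 183.3 yaw -0.022 F [ 0.3  0.2 -0.9] open 0.0
t 13.5 box xy mm [-204.1   -0.4] z 183.6 yaw -0.023 F [-0.2  0.  -0.2] open 0.0002
scene hood_edge [ 0.759 -0.098  0.074] 0.77
scene hood_edge [0.616 0.008 0.164] 0.72
scene rocker_near [0.515 0.003 0.089] 0.53
scene tab_pad [ 0.729 -0.104  0.082] 0.59
scene canister [0.525 0.147 0.002] 0.95
scene pipe_cap [ 0.528 -0.153  0.002] 0.76
scene gland_nut [ 0.642 -0.133  0.001] 0.6
scene trap [0.652 0.152 0.001] 0.76
top hood_edge [ 0.758 -0.1    0.075] 0.83
top rocker_near [0.518 0.01  0.087] 0.73
top tab_pad [0.461 0.008 0.086] 0.91
top tab_pad [ 0.724 -0.106  0.086] 0.52
top canister [0.525 0.148 0.002] 0.92
top pipe_cap [ 0.528 -0.149 -0.   ] 0.74
top pipe_cap [ 0.524  0.149 -0.   ] 0.47
top gland_nut [ 0.641 -0.134 -0.003] 0.94
top trap [0.654 0.152 0.   ] 0.72
top trap [0.526 0.147 0.002] 0.17
t 14.25 box xy mm [-204.1   -0.4] z 183.3 yaw -0.022 F [-0.1 -0.1 -0.4] open -0.0002
```

View pics/s18z.png

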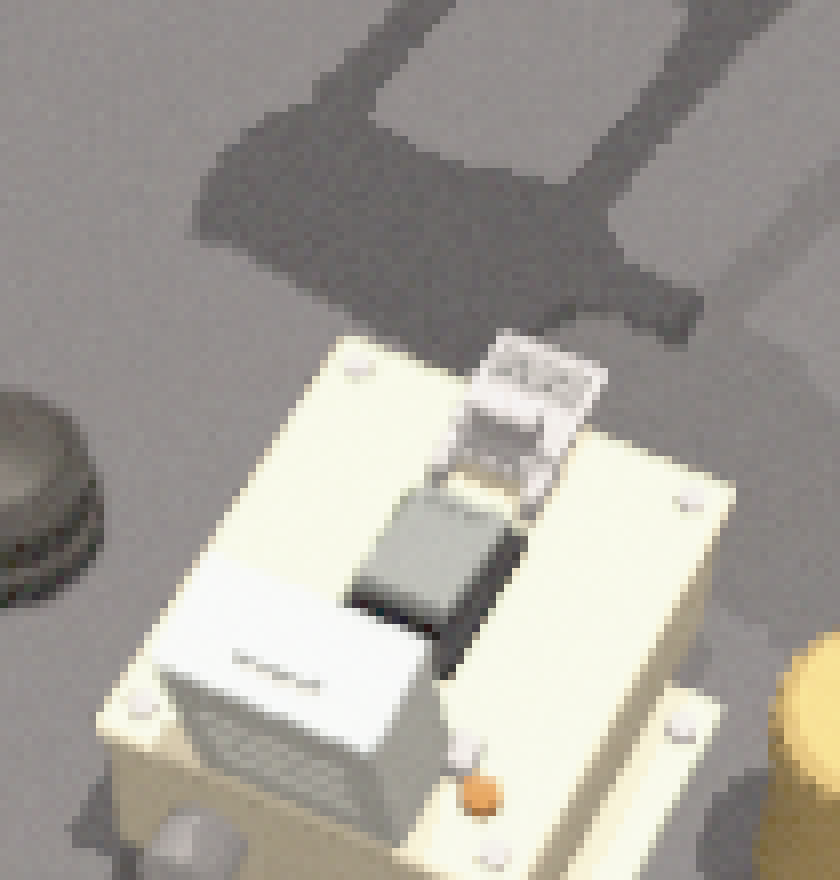

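View pics/t18z.png

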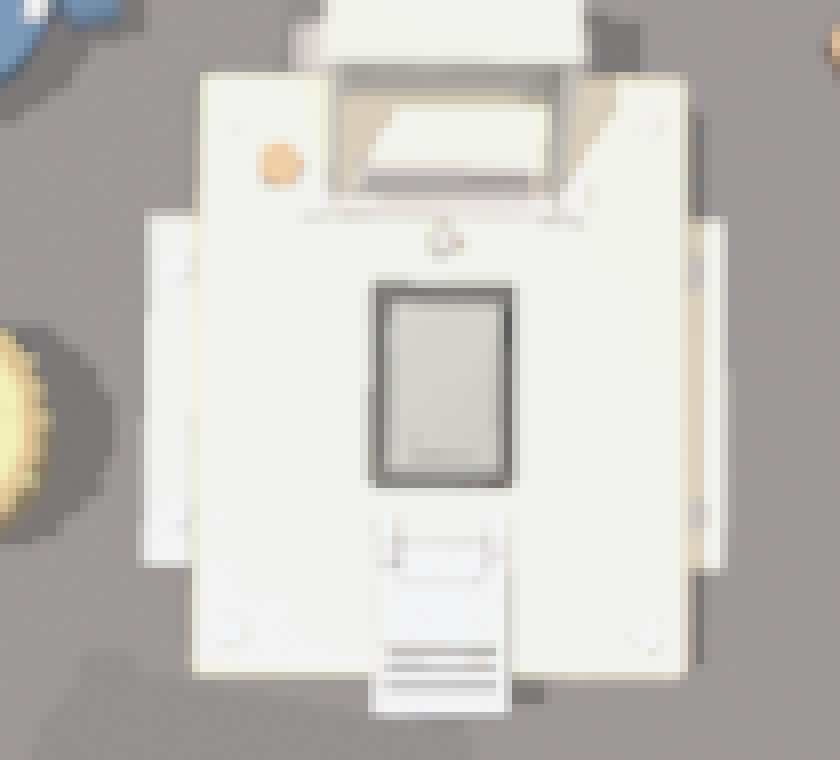

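The checks agree:
- **Rocker:** near end at z about 0.088, with the far end raised.
- **Hood:** open, with its edge at z 0.164.
- **Tab:** back up at z 0.086.
- **Robot:** clear of everything.

I'm handing in.

```bash
python3 -c "
from h import *
where(); print(sign_off())"
```

```text
t 14.25 box xy mm [-204.1   -0.4] z 183.3 yaw -0.022 F [-0.1 -0.1 -0.4] open -0.0002
the job is handed in; nothing more can be done
None
```

The heater on the nearest box, at about (0.54, 0.01), is switched on, and I handed the job in at 14.25 s. The sign-off gave no verdict, so this rests on my own checks.

**What I did**
- I pressed the release tab, and the hood sprang up to about 0.95 rad. It rested against the gripper for a moment, so I backed off to let it rise.
- I pushed the hood's edge round to its stop, where the force climbed to about 8 N without further motion.
- I pressed the rocker's near end until it stopped at about 20 N, then drew clear.

**Last checks**
- **Hood:** it stayed open after I let go. Its edge is at x 0.616, z 0.164, about where the 1.85 rad stop puts it.
- **Rocker:** the near end measures z 0.087–0.089, against 0.089 expected when pressed. Its far end is raised in the picture.
- **Tab:** it is back at z 0.086.
- **Loose things:** I saw no sign that any of them moved and felt no contact with them. I have measured positions for all four only from the end, so I did not compare them with the start.
- **Robot:** it is touching nothing, with a wrist force of about 0 N.

**What disagreed:** the stated 8 mm from TCP to fingertips did not fit. With the gripper shut, the tips acted about 24 mm behind the reported TCP, both in the pictures and by contact. I worked from that observed figure and crept down to each contact. I did not read the hood or rocker angles directly; both come from the point heights, the forces and the pictures.

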